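# Swing the bench magnifier over the watch and bring it to rest

## Task

Swing the heavy bench magnifier round until its lens is centred sideways over the watch in the holder and leave it standing still there with the robot clear of it: it must stay there untouched for four seconds before you finish. It turns almost without friction and coasts on, so push and catch it gently, only at its two long white sprung side rails, never on the clear cover or hub; do not knock it or let it run to an end stop, and leave everything else on the bench where it is.

Things in the scene. Friction and masses are not known exactly. Their poses are not given: they have to be found in the camera images.
- swing (a joint): angle of the magnifier's arm about its post, rad: 0 = pointing along the stand's -x (about to the robot), positive = swung to the stand's +y (left). Stops at +-1.1: keep within +-1.0. Coasts for many seconds: friction 0.0003 N m plus 0.001 N m s/rad. Inertia about the post nominally 0.083 kg m2 (varies -22 to +29 %). Over 15 N on the magnifier is a knock; smooth pushes need under 2 N
- stand: fixed stand of the magnifier: round grey foot of 170 mm diameter and an upright post; origin in the middle of the foot's underside on the table, on the swing axis; the swing axis is its z
- frame: magnifier frame, with arm nominally 3 kg; origin at the lens centre, 280 mm from the swing axis, 160 mm above the table; x along the arm to the post, z up. Along its two long sides run white guard rails on springs, to be pushed with fingers pointing down: outer faces at y = +-70 mm, x = -55 to 190 mm, z = -19 to +17 mm; they give 10 mm at 150 N/m (5 N s/m) and throw the arm back. Too wide to grip
- cover: clear 6 mm sheet with the lens over the whole top of the frame (top 186 mm above the table), clear lip across its front end (outside at x = -62.5 mm) and grey round hub (140 mm diameter, on the swing axis, top 187 mm above the table). Never touch it. Origin and axes as the frame's
- holder: round aluminium holder, 72 mm diameter, with a wristwatch (blue dial, 41 mm) on it, 37 mm high in all; stands on the table on the left part of the lens's path; origin at the centre of its underside. The lens is centred sideways when this lies at y = 0 of the frame, within 25 mm (its x there may be anything)
- dial_tray: bystander: red compartment tray 160 x 260 x 22 mm, origin at the centre of its underside
- screw_dish: bystander: glass dish, 80 mm diameter, 16 mm high
- parts_dish: bystander: metal dish, 72 mm diameter, 18 mm high
- loupe: bystander: black eye loupe, 34 mm diameter, 30 mm high
- case_ring: bystander: steel ring, 44 mm diameter, 18 mm high
- driver: bystander: screwdriver, 120 mm long, lying
- oil_jar: bystander: small jar, 44 mm diameter, 50 mm high
Mind the look-alikes: they are no part of the job. What is shaped like the holder but pink or turquoise is not meant.

How it is judged:
On the way:
1. the magnifier stands still over the watch (lens centred sideways within 25 mm), untouched, for four seconds (y of holder in the frame of frame between -0.025 and 0.025 m and velocity of joint swing between -0.04 and 0.04 rad/s and contact force between frame and anything else below 0.2 N), for 4 s.
At the end, for the whole second after the job is handed in: the holder lies within 25 mm of the lens's middle line (frame y = 0), the swing arm turns slower than 0.04 rad/s, nothing touches the magnifier, and the holder is where it was (15 mm) (all of step 1 and distance of holder from where it was at the start of the episode below 0.015 m).
It fails at once if the clear cover, lens or hub is touched (1 N) (contact force between cover and anything else above 1 N).
It fails at once if the magnifier is knocked (more than 15 N) (contact force between frame and anything else above 15 N).
It fails at once if the swing arm runs to an end stop (beyond 1.0 rad either way) (value of joint swing above 1 rad or value of joint swing below -1 rad).
It fails at once if the watch holder is moved (15 mm) (distance of holder from where it was at the start of the episode above 0.015 m).
It fails at once if another thing on the bench is moved (30 mm) (distance of any of dial_tray, screw_dish, parts_dish, loupe, case_ring, driver, oil_jar from where it was at the start of the episode above 0.03 m).
It also fails if it takes over 42 s, if anything falls off the work surface, if the arm or the gripper's body presses on something with over 40 N, if the wrist force passes 120 N, or if a joint passes its speed limit or range.

## Robot

A 6-joint arm with a two-finger parallel gripper is mounted at the origin on the work surface. World frame = base frame: x ahead of the robot, y to its left, z up, the work surface at z = 0. Lengths are in m, angles in rad, forces in N, time in s.
With the tool pointing down it reaches from about 0.275 to 0.75 m from the base axis. Payload 10.2 kg.
Tool frame: the origin (TCP) lies midway between the tips of the shut fingers; the grasp point (between the pads) lies 19 mm behind it; z points along the fingers, x is the direction in which the jaws open and shut, and the axes are right-handed (so a half turn about z gives the same grasp; the last joint's range is limited). The gripper opens to 88 mm and grips with 3 to 60 N. Pads are 18 mm wide; open, the fingers measure 123 mm over their backs; the gripper's body (75 mm by 187 mm) begins 45 mm behind the grasp point.
Start: joints at [1.013, 0.313, 1.498, -0, 1.331, -0.223], TCP at [0.173, 0.496, 0.239] pointing down, gripper open.
Joint ranges: [-2.94, 2.94], [-0.97, 2.17], [0.19, 2.56], [-1.23, 4.37], [0.02, 3.11], [-2.88, 2.88]. Speed limits (rad/s): [2.39, 2.39, 3.01, 3.14, 3.14, 3.14].

## Interface

Orientations are given as a unit quaternion [w, x, y, z].
In Python, from cell import r, grab_frame, calibration, boxes_of, pinpoint gives the robot as it stands.
- The arm moves only by the tool apply_moves, never from a script. Its argument "steps" is one flat list of numbers, 7 for each row, row after row: the closure in counts, from 0 (fully open) to 255 (shut), then the shift along the tool's x, y, z each as a share of 500 mm, from -1 to 1, then the turn, a rotation vector about the tool's x, y, z each as a share of 90 degrees, from -1 to 1. A call has 1 to 8 rows; each row is the pose to reach, as a shift and turn from the pose measured when the call began, along the tool's axes at that moment; what a row does not reach only later rows make up. A row lasts 1/8 s, in which the tool goes at most 62.5 mm and 10.7 degrees, less where a joint would pass 70% of its speed; a pose out of reach is approached as far as the arm can. A call with a number of a shift or a turn outside -1 to 1 is refused whole. A call with a gripper value outside its range is refused whole. The fingers move at their own pace and stop on an object; "squeeze" is the grip in N (left out, the last holds). Time passes only in rows, so rows that repeat a pose let the fingers close. It gives the time, the measured TCP pose, the force and the opening at its end, in the units of the state.
- r.observe(): the state, without advancing time (a new reading comes with each control period).
- grab_frame(name): name is "side" or "top"; returns (picture, depth): 400x640x3 uint8, red, green, blue; 400x640 float32, m along the optical axis (not along the pixel's ray), 0 where there is no reading.
- calibration(name): a dict with "intrinsics" (3x3 intrinsics, pixels), "view" (4x4, takes a point from world to camera coordinates). Camera axes: x right, y up, looking along -z (the intrinsics and any distortion apply to the point x, -y, -z); pixel columns grow to the right and rows downward; lengths in m; the calibration is good to about 2 mm. A picture is of the moment at which its call begins. calibration takes no time and is no camera call.
- r.sign_off(): hands the job in, once; it reports no verdict.
Trained networks look in the newest picture that a camera, given by its name, has taken for a name from the list of things; names that differ only in an ending like _2 or _b are one class to them, and where a whole thing is asked for, a point or a joint stands for the part that bears it (a point fixed in the world has none). Each returns a list of dicts, best first, with "score" (0 to 1); they miss things now and then, are a little off and sometimes report something else, mostly with a low value. They report only what shows in the picture. A call takes as long as a camera call. They do not tell look-alikes from the thing itself.
- boxes_of(camera, name): "bbox" ([left, top, width, height] in pixels, round what is visible of it).
- pinpoint(camera, name): "location" ([row, column] in pixels: a listed point, or the origin of a listed thing).
The state is a dict: "time": time; "q": joint angles; "joint_velocities": joint speeds; "joint_efforts": joint torques, N m; "eef_pos": TCP position; "ee_rot": TCP orientation; "force": force on the tool from outside, world axes, zero at the start; "moment": the same for the moment, N m; "opening": finger opening in m.
Only numpy, scipy, OpenCV 4.12 (cv2) and the standard library are available. Lean on these libraries where they do the work, as an engineer would, in place of code of your own. Each camera call takes 0.05 s, during which the arm holds its last target. There are 200 camera calls.

## Working session

There is one attempt and no reset: what is moved stays moved. The work goes in short steps, Python scripts to look and compute and a tool call to move; the robot and the scene stay as the last step left them, time stands still between calls to the robot, and variables do not carry over. Pictures are saved under pics/ and viewed, and the job is handed in when it is done.

Besides the shell and the picture viewer there is one more tool, called after "Emit:" in YAML: its name, and indented under it one key for each argument. apply_moves: Moves the arm, as the interface text tells. Its arguments: {"type":"object","properties":{"steps":{"type":"array"},"squeeze":{"type":"number"}},"required":["steps"]}

```bash
mkdir -p pics; ls; cat > h.py <<'E'
import numpy as np, cv2
from cell import r, grab_frame, calibration, boxes_of, pinpoint
def unproj(cam,row,col,depth=None,z=None):
    c=calibration(cam);K=np.array(c["intrinsics"]);V=np.linalg.inv(np.array(c["view"]))
    d=np.array([(col-K[0,2])/K[0,0],-(row-K[1,2])/K[1,1],-1.])
    o=V[:3,3];w=V[:3,:3]@d
    s=depth if depth is not None else (z-o[2])/w[2]
    return o+s*w
E
python3 - <<'E'
from h import *
s=r.observe();print(s["time"],s["eef_pos"],s["ee_rot"],s["q"])
for c in("top","side"):
    im,d=grab_frame(c);cv2.imwrite(f"pics/{c}0.png",im[:,:,::-1]);np.save(f"pics/{c}0.npy",d)
    print(c,calibration(c))
    for n in("stand","frame","cover","holder"):
        print(n,[(np.round(p["location"],1),round(p["score"],2)) for p in pinpoint(c,n)[:4]],[(np.round(p["bbox"]),round(p["score"],2)) for p in boxes_of(c,n)[:3]])
print(r.observe()["time"])
E
```

```text
pics
0.0 [0.17239407 0.49561981 0.23817408] [ 2.53423550e-04  8.15044630e-01  5.79397821e-01 -5.94021515e-04] [ 1.01257003e+00  3.13426597e-01  1.49843436e+00 -1.15212305e-05
  1.33102329e+00 -2.23406852e-01]
top {'intrinsics': array([[365.848814  ,   0.        , 316.58666829],
       [  0.        , 365.848814  , 195.70217661],
       [  0.        ,   0.        ,   1.        ]]), 'view': array([[ 0.01073828, -0.99988252,  0.01093746, -0.00178087],
       [ 0.98991848,  0.01217488,  0.14111408, -0.56744865],
       [-0.14123066,  0.00931187,  0.98993292, -0.99722844],
       [ 0.        ,  0.        ,  0.        ,  1.        ]])}
stand [(array([144.8, 317.9]), 0.86)] [(array([290., 100., 131., 155.]), 0.78)]
frame [] [(array([319., 134., 105., 121.]), 0.73)]
cover [(array([221.5, 384.3]), 0.85)] [(array([292., 100., 125., 152.]), 0.6)]
holder [(array([190.5, 263.6]), 0.98), (array([222.1, 226.2]), 0.87), (array([234.5, 265.3]), 0.68)] [(array([256., 223.,  22.,  24.]), 0.87), (array([254., 181.,  26.,  22.]), 0.81), (array([210., 214.,  28.,  25.]), 0.65)]
side {'intrinsics': array([[
[... 200 characters left out ...]
, -0.50174364],
       [ 0.30279332,  0.69743316,  0.64954076, -0.25875959],
       [-0.26693481, -0.59219592,  0.76029586, -1.50867081],
       [ 0.        ,  0.        ,  0.        ,  1.        ]])}
stand [(array([203.4, 273.8]), 0.68)] [(array([291., 161.,  95., 102.]), 0.87)]
frame [(array([238.4, 321.8]), 0.97)] [(array([295., 187.,  79.,  76.]), 0.85)]
cover [(array([240.5, 322.3]), 0.78), (array([178.5, 241.9]), 0.71)] [(array([293., 162.,  93., 103.]), 0.64)]
holder [(array([177.9, 272.8]), 0.73), (array([191. , 308.7]), 0.73), (array([204.5, 279. ]), 0.63)] [(array([299., 178.,  19.,  21.]), 0.77), (array([290., 162.,  92., 100.]), 0.58), (array([269., 193.,  17.,  20.]), 0.55)]
0.9
```

```bash
python3 - <<'E'
import cv2
a=cv2.imread("pics/top0.png")[60:300,160:480];b=cv2.imread("pics/side0.png")[120:300,200:440]
cv2.imwrite("pics/topz.png",cv2.resize(a,None,fx=2.5,fy=2.5,interpolation=cv2.INTER_CUBIC))
cv2.imwrite("pics/sidez.png",cv2.resize(b,None,fx=3,fy=3,interpolation=cv2.INTER_CUBIC))
E
```

```text
(no output)
```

View pics/topz.png

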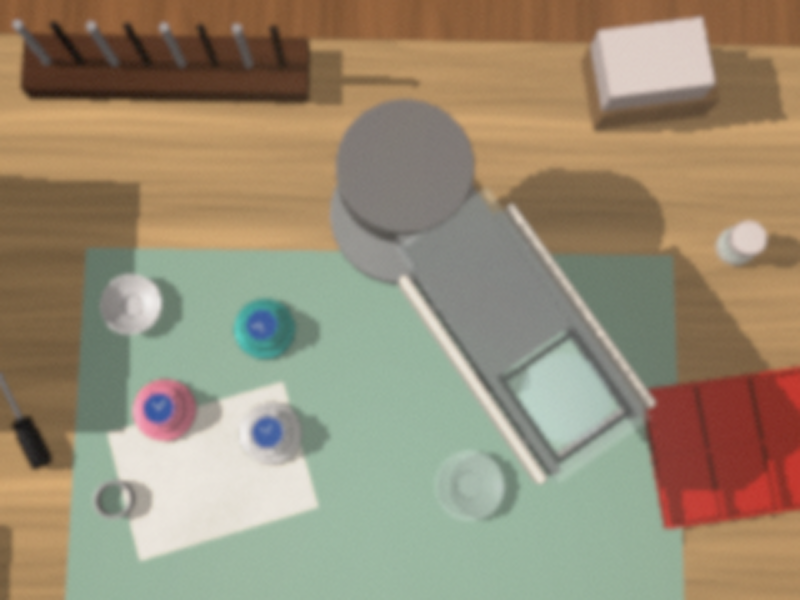

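View pics/sidez.png

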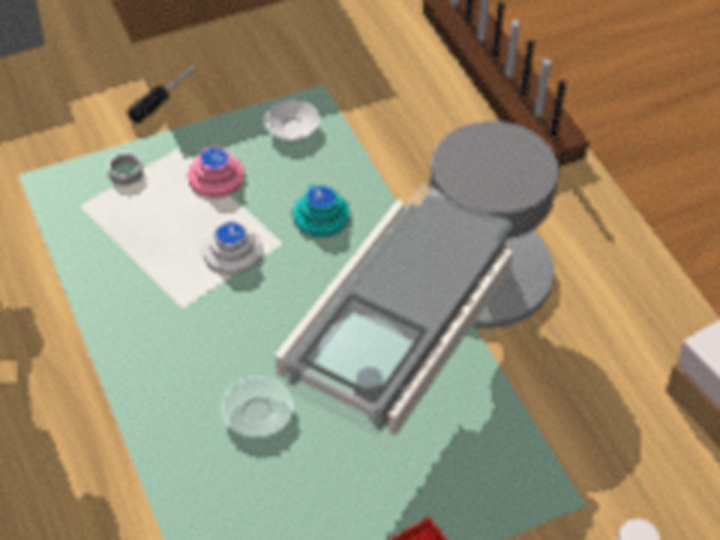

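```bash
python3 - <<'E'
from h import *
f=lambda X,Y:(60+Y/2.5,160+X/2.5)
def P(n,X,Y,z): 
    p=unproj("top",*f(X,Y),z=z); print(n,p.round(4)); return p
hub=P("hub",405,168,.187); hol=P("holder",268,433,.035)
P("foot?",392,222,.01)
rl=[P("leftrail front",541,480,.177),P("leftrail back",403,278,.177),P("right back",511,206,.177),P("right front",651,404,.177)]
for n,(X,Y,z) in dict(turq=(262,325,.035),pink=(158,408,.035),glass=(472,487,.012),metal=(131,304,.015),ring=(115,499,.015),trayTL=(648,390,.02),trayBL=(667,526,.02),jar=(742,240,.045)).items(): P(n,X,Y,z)
mf=(rl[0]+rl[3])/2; mb=(rl[1]+rl[2])/2
a=lambda v:np.degrees(np.arctan2(-v[1],-v[0]))
print("arm dir by rails",a(mf-mb),"by hub-front",a(mf-hub),"holder",a(hol-hub),np.linalg.norm((hol-hub)[:2]))
print(np.linalg.norm((mf-hub)[:2]),np.linalg.norm((rl[0]-rl[3])[:2]))
# networks, side
for n,c,rc,z in(("stand","side",(203.4,273.8),0),("frame","side",(238.4,321.8),.16),("cover","top",(221.5,384.3),.16),("holder","top",(234.5,265.3),0)): print(n,unproj(c,*rc,z=z).round(4))
d=np.load("pics/top0.npy");
print("depth hub",unproj("top",127,322,depth=d[127,322]),unproj("top",233,267,depth=d[233,267]))
E
```

```text
hub [ 0.7195 -0.0055  0.187 ]
holder [0.4602 0.1421 0.035 ]
foot? [0.7126 0.0053 0.01  ]
leftrail front [ 0.4127 -0.1396  0.177 ]
leftrail back [ 0.6095 -0.0048  0.177 ]
right back [ 0.6848 -0.1127  0.177 ]
right front [ 0.4872 -0.2481  0.177 ]
turq [0.5828 0.1526 0.035 ]
pink [0.4868 0.2665 0.035 ]
glass [ 0.4024 -0.0892  0.012 ]
metal [0.6088 0.3084 0.015 ]
ring [0.3848 0.315  0.015 ]
trayTL [ 0.515  -0.2914  0.02  ]
trayBL [ 0.3614 -0.3084  0.02  ]
jar [ 0.6872 -0.3977  0.045 ]
arm dir by rails 34.41250658202423 by hub-front 34.935107739392485 holder -29.659546160969253 0.2983321409263823
0.3288029826704807 0.13163195324349874
stand [0.4513 0.1516 0.    ]
frame [ 0.4968 -0.1637  0.16  ]
cover [ 0.4877 -0.1631  0.16  ]
holder [0.4578 0.1518 0.    ]
depth hub [ 0.7192245  -0.00547511  0.18927172] [0.46073123 0.14250088 0.03639377]
```

Emit:
apply_moves:
  steps: [255,-0.58,0.6,0,0,0,-0.6,255,-0.58,0.6,0,0,0,-0.6,255,-0.58,0.6,0,0,0,-0.6,255,-0.58,0.6,0,0,0,-0.6,255,-0.58,0.6,0,0,0,-0.6,255,-0.58,0.6,0,0,0,-0.6,255,-0.58,0.6,0,0,0,-0.6]
  squeeze: 5

```text
time: 1.78
eef_pos: [0.345, 0.1556, 0.2391]
ee_rot: [0.0, 0.462, 0.887, 0.0]
force: [1.1, -0.0, 0.1]
opening: 0.0201
```

```bash
cat >> h.py <<'E'
from scipy.spatial.transform import Rotation as R
POST=np.array([.7185,-.005])
def state():
    s=r.observe();w,x,y,z=s["ee_rot"];return s,R.from_quat([x,y,z,w])
def fr(phi,fx,fy):  # frame (x,y) -> world xy
    n=np.array([np.sin(phi),np.cos(phi)]);u=np.array([-np.cos(phi),np.sin(phi)])
    return POST+(.28-fx)*u+fy*n
def shares(xyz,yaw_deg=None):  # shift share to world pos, yaw of tool x (world, deg)
    s,q=state();d=q.inv().apply(np.array(xyz)-s["eef_pos"])/.5
    xt=q.apply([1,0,0]);cur=np.degrees(np.arctan2(xt[1],xt[0]))
    print("t",round(s["time"],3),"pos",s["eef_pos"].round(4),"yaw",cur.round(1),"F",np.round(s["force"],2),"tilt",q.apply([0,0,1]).round(4))
    t=0 if yaw_deg is None else -(yaw_deg-cur)/90
    print("share",d.round(4),"turn z",round(t,3));return d
E
python3 - <<'E'
from h import *
p=fr(np.radians(-34.6),0,-.1025);print(p);shares([*p,.239],124.6);shares([*p,.152],124.6)
E
```

```text
[ 0.5462258  -0.24836773]
t 1.775 pos [0.345  0.1556 0.2391] yaw 125.0 F [ 1.14 -0.04  0.12] tilt [ 1.e-03  2.e-04 -1.e+00]
share [-8.927e-01 -1.334e-01  4.000e-04] turn z 0.004
t 1.775 pos [0.345  0.1556 0.2391] yaw 125.0 F [ 1.14 -0.04  0.12] tilt [ 1.e-03  2.e-04 -1.e+00]
share [-0.8926 -0.1336  0.1744] turn z 0.004
```

Emit:
apply_moves:
  steps: [255,-0.893,-0.134,0,0,0,0,255,-0.893,-0.134,0,0,0,0,255,-0.893,-0.134,0,0,0,0,255,-0.893,-0.134,0,0,0,0,255,-0.893,-0.134,0,0,0,0,255,-0.893,-0.134,0,0,0,0,255,-0.893,-0.134,0,0,0,0,255,-0.893,-0.134,0,0,0,0]

```text
time: 2.78
eef_pos: [0.5465, -0.2517, 0.2381]
ee_rot: [-0.0, 0.463, 0.886, 0.0]
force: [-0.0, 0.5, -0.6]
opening: 0.0003
```

```bash
python3 - <<'E'
from h import *
p=fr(np.radians(-34.6),0,-.1025);shares([*p,.152],124.6)
E
```

```text
t 2.775 pos [ 0.5465 -0.2517  0.2381] yaw 124.8 F [-0.01  0.51 -0.61] tilt [ 1.e-04  6.e-04 -1.e+00]
share [0.0058 0.0032 0.1721] turn z 0.003
```

Emit:
apply_moves:
  steps: [255,0.003,0.003,0.08,0,0,0,255,0.003,0.003,0.15,0,0,0,255,0.003,0.003,0.172,0,0,0,255,0.003,0.003,0.172,0,0,0]

```text
time: 3.28
eef_pos: [0.5471, -0.2496, 0.1524]
ee_rot: [-0.0, 0.463, 0.886, 0.0]
force: [-0.8, -0.3, 1.1]
opening: 0.0005
```

```bash
python3 - <<'E'
from h import *
im,_=grab_frame("top");b,_=grab_frame("side")
a=im[100:280,280:480];cv2.imwrite("pics/t1.png",cv2.resize(a,None,fx=3,fy=3,interpolation=cv2.INTER_CUBIC)[:,:,::-1])
cv2.imwrite("pics/s1.png",cv2.resize(b[130:310,230:430],None,fx=3,fy=3,interpolation=cv2.INTER_CUBIC)[:,:,::-1])
shares([.5463,-.2484,.152],124.6)
E
```

```text
t 3.375 pos [ 0.5475 -0.2499  0.1536] yaw 124.8 F [ 0.36  0.12 -0.16] tilt [ 2.2e-03 -9.0e-04 -1.0e+00]
share [ 0.0039 -0.0003  0.0033] turn z 0.003
```

View pics/t1.png

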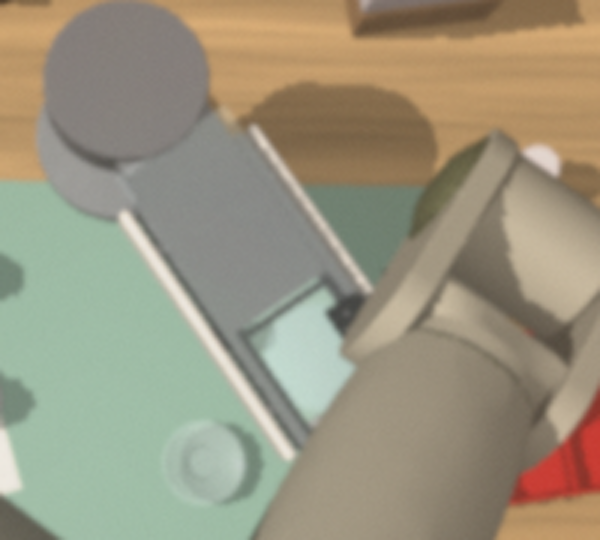

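View pics/s1.png

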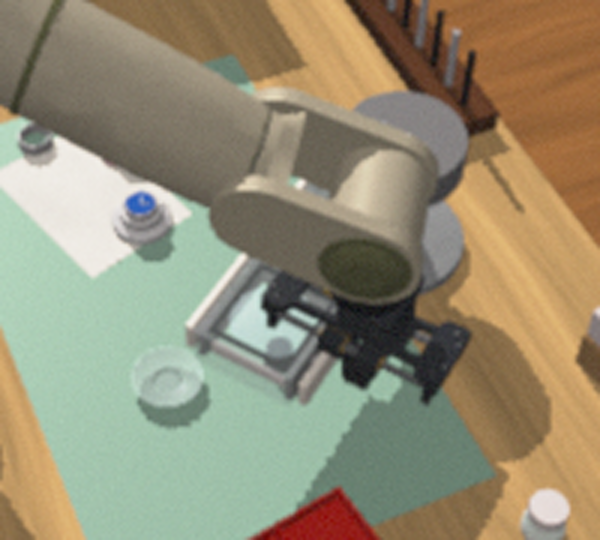

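Emit:
apply_moves:
  steps: [255,0.0065,0,0,0,0,0,255,0.013,0,0,0,0,0,255,0.0195,0,0,0,0,0,255,0.026,0,0,0,0,0,255,0.0325,0,0,0,0,0,255,0.039,0,0,0,0,0,255,0.0455,0,0,0,0,0,255,0.052,0,0,0,0,0]

```text
time: 4.38
eef_pos: [0.5325, -0.2284, 0.1536]
ee_rot: [0.001, 0.463, 0.886, 0.0]
force: [0.3, 0.1, 0.5]
opening: 0.0008
```

```bash
cat >> h.py <<'E'
def look(tag,crop=(60,300,160,480),f=2.5,cams=("top",)):
    for c in cams:
        t=r.observe()["time"];im,d=grab_frame(c);np.save(f"pics/{tag}_{c}.npy",d)
        r0,r1,c0,c1=crop
        cv2.imwrite(f"pics/{tag}_{c}.png",cv2.resize(im[r0:r1,c0:c1],None,fx=f,fy=f,interpolation=cv2.INTER_CUBIC)[:,:,::-1])
        print(tag,c,"t",round(t,3))
E
python3 - <<'E'
from h import *
look("p1",(100,280,280,480),3);shares([.5463,-.2484,.24],70)
E
```

```text
p1 top t 4.375
t 4.425 pos [ 0.5324 -0.2281  0.1536] yaw 124.8 F [-0.61  0.16  0.02] tilt [ 2.1e-03 -7.0e-04 -1.0e+00]
share [-0.0495 -0.0002 -0.1727] turn z 0.609
```

View pics/p1_top.png

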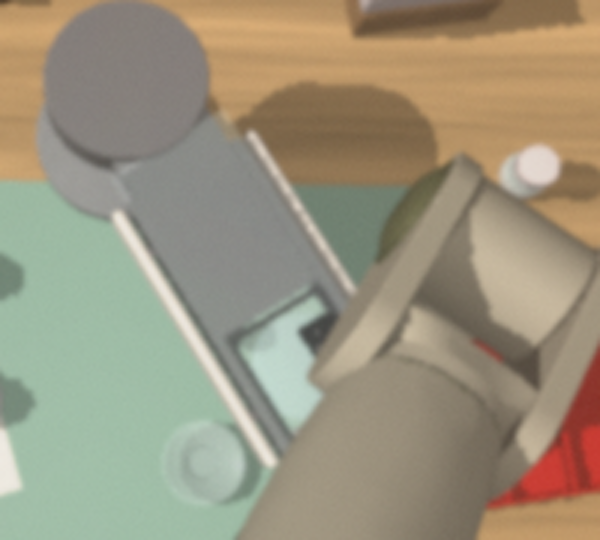

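Emit:
apply_moves:
  steps: [255,0.0065,0,0,0,0,0,255,0.013,0,0,0,0,0,255,-0.01,0,0,0,0,0,255,-0.06,0,-0.05,0,0,0,255,-0.06,0,-0.16,0,0,0,255,-0.06,0,-0.2,0,0,0]

```text
time: 5.18
eef_pos: [0.5503, -0.2539, 0.2568]
ee_rot: [0.003, 0.463, 0.886, -0.0]
force: [0.2, 0.7, -1.0]
opening: 0.0006
```

```bash
python3 - <<'E'
from h import *
look("p2",(100,280,250,450),3);shares([.5463,-.2484,.25],70)
E
```

```text
p2 top t 5.175
t 5.225 pos [ 0.5505 -0.254   0.2583] yaw 124.8 F [ 0.59 -0.16  1.7 ] tilt [ 0.0075 -0.0048 -1.    ]
share [ 0.0141 -0.0006  0.0164] turn z 0.609
```

View pics/p2_top.png

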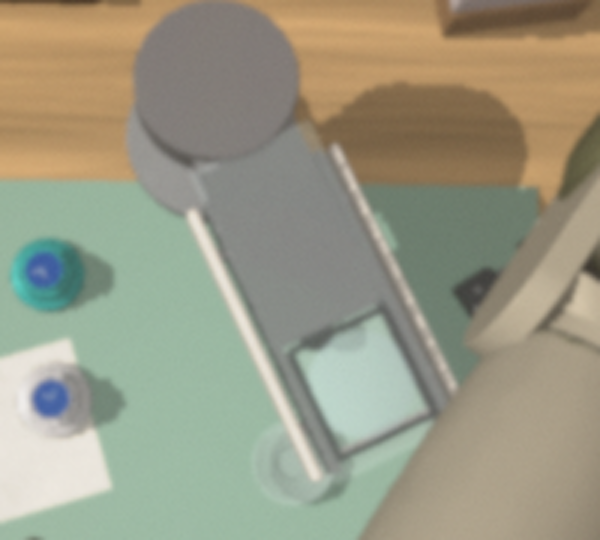

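```bash
cat >> h.py <<'E'
def proj(cam,P):
    c=calibration(cam);K=np.array(c["intrinsics"]);V=np.array(c["view"])
    p=P@V[:3,:3].T+V[:3,3];p=p*[1,-1,-1];q=p@K.T;return q[:,:2]/q[:,2:]
def angle(im,sides=(1,-1),rng=(-45,45)):
    g=cv2.GaussianBlur(im.min(2).astype(np.float32),(3,3),0)
    fx=np.linspace(-.045,.18,60);phis=np.radians(np.arange(*rng,.2));out={}
    for s in sides:
        sc=[]
        for ph in phis:
            v=[]
            for fy in(.066,.056,.076):
                w=np.array([fr(ph,x,s*fy) for x in fx]);uv=proj("top",np.c_[w,np.full(60,.177)]).astype(np.float32)
                v.append(cv2.remap(g,uv[:,:1],uv[:,1:],cv2.INTER_LINEAR)[:,0])
            sc.append(np.median(v[0]-(v[1]+v[2])/2))
        sc=np.array(sc);i=sc.argmax();j=slice(max(i-4,0),i+5);w=np.clip(sc[j]-sc[i]*.5,0,None)
        out[s]=(round(np.degrees((phis[j]*w).sum()/w.sum()),2),round(float(sc[i]),1))
    return out
def snap():
    t=r.observe()["time"];im,_=grab_frame("top");a=angle(im);print("t",round(t,3),"phi",a);return t,im,a
E
python3 - <<'E'
from h import *
for f in("top0",): print(f,angle(cv2.imread(f"pics/{f}.png")[:,:,::-1]))
for f,c in(("t1",280),("p1_top",280),("p2_top",250)):
    im=np.zeros((400,640,3),np.uint8);im[100:280,c:c+200]=cv2.resize(cv2.imread(f"pics/{f}.png"),(200,180),interpolation=cv2.INTER_AREA);print(f,angle(im))
snap()
E
```

```text
top0 {1: (np.float64(-35.25), 67.2), -1: (np.float64(-35.48), 48.3)}Traceback (most recent call last):
  File "<stdin>", line 4, in <module>
  File "h.py", line 39, in angle
    w=np.array([fr(ph,x,s*fy) for x in fx]);uv=proj("top",np.c_[w,np.full(60,.177)]).astype(np.float32)
                                               ~~~~^^^^^^^^^^^^^^^^^^^^^^^^^^^^^^^^^
  File "h.py", line 29, in proj
    c=calibration(cam);K=np.array(c["intrinsics"]);V=np.array(c["view"])
ValueError: time passes only in moves, steps and waits
```

```bash
sed -i 's/^from cell.*/&\nimport functools\ncalibration=functools.lru_cache(calibration)/' h.py
python3 - <<'E'
from h import *
for f,c in(("t1",280),("p1_top",280),("p2_top",250)):
    im=np.zeros((400,640,3),np.uint8);im[100:280,c:c+200]=cv2.resize(cv2.imread(f"pics/{f}.png"),(200,180),interpolation=cv2.INTER_AREA);print(f,angle(im))
t,im,a=snap();cv2.imwrite("pics/n3.png",im[:,:,::-1])
E
```

```text
t1 {1: (np.float64(-35.25), 68.6), -1: (np.float64(-35.53), 48.8)}
p1_top {1: (np.float64(-32.56), 68.8), -1: (np.float64(-32.81), 45.1)}
p2_top {1: (np.float64(-25.98), 63.3), -1: (np.float64(-26.23), 39.4)}
t 5.225 phi {1: (np.float64(-25.59), 64.0), -1: (np.float64(-25.81), 40.9)}
```

```bash
python3 - <<'E'
from h import *
p=fr(np.radians(28.5),0,.1275);print(p)
shares([*p,.25],60.5)
E
```

```text
[0.53326895 0.24065363]
t 5.275 pos [ 0.5502 -0.2537  0.2559] yaw 124.8 F [-0.15 -0.03  0.28] tilt [ 0.0058 -0.0036 -1.    ]
share [0.8309 0.5369 0.0081] turn z 0.715
```

Emit:
apply_moves:
  steps: [255,0.83,0.537,0,0,0,0.715,255,0.83,0.537,0,0,0,0.715,255,0.83,0.537,0,0,0,0.715,255,0.83,0.537,0,0,0,0.715,255,0.83,0.537,0,0,0,0.715,255,0.83,0.537,0,0,0,0.715,255,0.83,0.537,0,0,0,0.715,255,0.83,0.537,0,0,0,0.715]

```text
time: 6.28
eef_pos: [0.5339, 0.2256, 0.2527]
ee_rot: [0.003, 0.864, 0.503, 0.001]
force: [0.7, -0.5, -0.9]
opening: 0.0003
```

```bash
python3 - <<'E'
from h import *
t,im,a=snap();cv2.imwrite("pics/n4.png",im[60:320,130:490,::-1])
p=fr(np.radians(28.5),0,.1275)
shares([*p,.152],60.5)
E
```

```text
t 6.275 phi {1: (np.float64(-17.08), 44.3), -1: (np.float64(-17.59), 26.9)}
t 6.325 pos [0.5325 0.232  0.2524] yaw 60.8 F [-2.32  5.57 -0.41] tilt [ 0.0036 -0.0012 -1.    ]
share [ 0.0157 -0.0078  0.2008] turn z 0.003
```

View pics/n4.png

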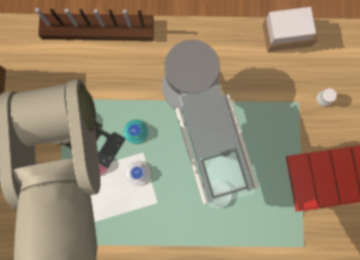

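Emit:
apply_moves:
  steps: [255,0.015,-0.008,0.08,0,0,0,255,0.015,-0.008,0.16,0,0,0,255,0.015,-0.008,0.201,0,0,0,255,0.015,-0.008,0.201,0,0,0,255,0.015,-0.008,0.201,0,0,0,255,0.015,-0.008,0.201,0,0,0,255,0.015,-0.008,0.201,0,0,0,255,0.015,-0.008,0.201,0,0,0]

```text
time: 7.32
eef_pos: [0.5331, 0.2404, 0.1523]
ee_rot: [0.001, 0.863, 0.506, 0.002]
force: [-1.0, 0.7, 1.0]
opening: 0.0006
```

```bash
python3 - <<'E'
from h import *
t,im,a=snap();cv2.imwrite("pics/n5.png",im[60:320,130:490,::-1])
p=fr(np.radians(28.5),0,.1275)
shares([*p,.152],60.5)
E
```

```text
t 7.325 phi {1: (np.float64(-9.04), 37.1), -1: (np.float64(-9.71), 16.5)}
t 7.375 pos [0.5331 0.2404 0.1522] yaw 60.8 F [-0.02  0.09  1.21] tilt [ 0.004 -0.001 -1.   ]
share [0.0006 0.0001 0.0003] turn z 0.003
```

Emit:
apply_moves:
  steps: [255,0,0,0,0,0,0,255,0,0,0,0,0,0,255,0,0,0,0,0,0,255,0,0,0,0,0,0,255,0,0,0,0,0,0,255,0,0,0,0,0,0,255,0,0,0,0,0,0,255,0,0,0,0,0,0]

```text
time: 8.38
eef_pos: [0.5331, 0.2404, 0.1522]
ee_rot: [0.001, 0.863, 0.506, 0.001]
force: [-0.3, -0.3, 0.2]
opening: 0.0007
```

Emit:
apply_moves:
  steps: [255,0,0,0,0,0,0,255,0,0,0,0,0,0,255,0,0,0,0,0,0,255,0,0,0,0,0,0,255,0,0,0,0,0,0,255,0,0,0,0,0,0,255,0,0,0,0,0,0,255,0,0,0,0,0,0]

```text
time: 9.38
eef_pos: [0.533, 0.2404, 0.1521]
ee_rot: [0.001, 0.863, 0.506, 0.001]
force: [0.1, 0.2, 1.0]
opening: 0.0004
```

```bash
python3 - <<'E'
from h import *
t,im,a=snap();cv2.imwrite("pics/n6.png",im[60:320,130:490,::-1])
p=fr(np.radians(28.5),0,.1275)
shares([*p,.152],60.5)
E
```

```text
t 9.375 phi {1: (np.float64(6.16), 31.0), -1: (np.float64(4.71), 10.5)}
t 9.425 pos [0.5331 0.2404 0.1522] yaw 60.8 F [ 0.97 -0.03  0.99] tilt [ 0.004 -0.001 -1.   ]
share [0.0007 0.0001 0.0003] turn z 0.003
```

View pics/n6.png

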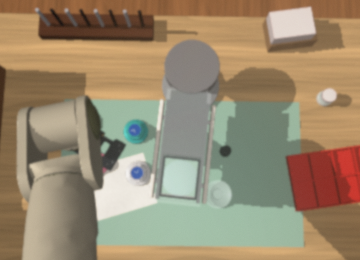

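Emit:
apply_moves:
  steps: [255,-0.03,0,0,0,0,0,255,-0.06,0,0,0,0,0,255,-0.09,0,0,0,0,0,255,-0.09,0,0,0,0,0,255,-0.09,0,0,0,0,0,255,-0.09,0,0,0,0,0,255,-0.09,0,0,0,0,0,255,-0.09,0,0,0,0,0]

```text
time: 10.42
eef_pos: [0.5111, 0.2013, 0.1521]
ee_rot: [0.001, 0.863, 0.506, 0.001]
force: [0.7, -0.5, 1.4]
opening: 0.0009
```

```bash
python3 - <<'E'
from h import *
t,im,a=snap();cv2.imwrite("pics/n7.png",cv2.resize(im[90:290,200:440],None,fx=3,fy=3,interpolation=cv2.INTER_CUBIC)[:,:,::-1])
shares([*fr(np.radians(28.5),0,.082),.152],60.5)
E
```

```text
t 10.425 phi {1: (np.float64(13.19), 58.6), -1: (np.float64(12.52), 13.6)}
t 10.475 pos [0.5111 0.2012 0.1521] yaw 60.8 F [ 0.06  0.26 -0.29] tilt [ 0.0039 -0.0011 -1.    ]
share [-0.0005  0.0014  0.0001] turn z 0.003
```

View pics/n7.png

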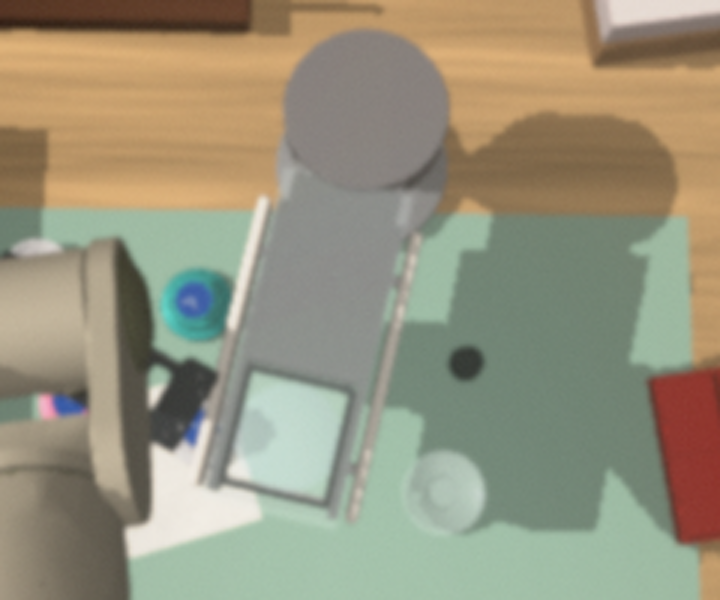

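Emit:
apply_moves:
  steps: [255,0,0,0,0,0,0,255,0,0,0,0,0,0,255,0,0,0,0,0,0,255,0,0,0,0,0,0,255,0,0,0,0,0,0,255,0,0,0,0,0,0,255,0,0,0,0,0,0]

```text
time: 11.35
eef_pos: [0.5111, 0.2012, 0.1521]
ee_rot: [0.001, 0.863, 0.506, 0.001]
force: [0.0, -0.4, 0.1]
opening: 0.0005
```

```bash
python3 - <<'E'
from h import *
t,im,a=snap();cv2.imwrite("pics/n8.png",cv2.resize(im[90:290,200:440],None,fx=3,fy=3,interpolation=cv2.INTER_CUBIC)[:,:,::-1])
shares([*fr(np.radians(28.5),0,.082),.152],60.5)
E
```

```text
t 11.35 phi {1: (np.float64(19.11), 55.9), -1: (np.float64(18.95), 10.9)}
t 11.4 pos [0.5111 0.2012 0.1521] yaw 60.8 F [0.53 0.52 0.17] tilt [ 0.0039 -0.001  -1.    ]
share [-0.0005  0.0013  0.0001] turn z 0.003
```

View pics/n8.png

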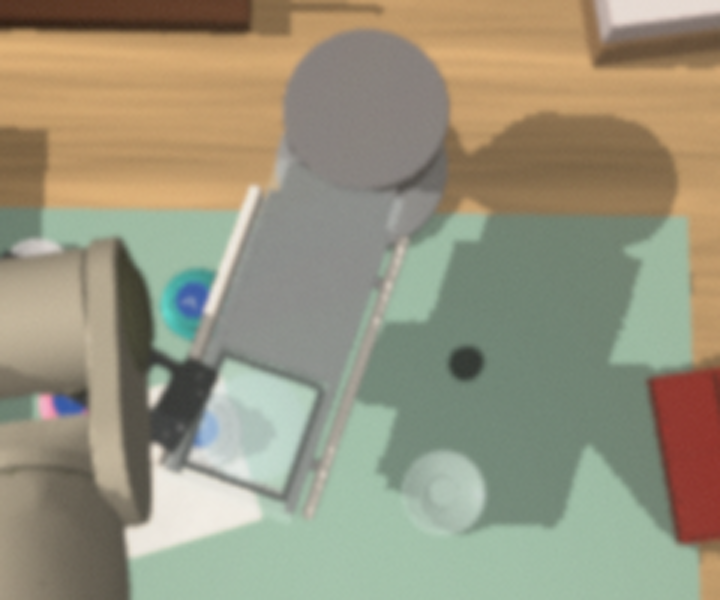

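Emit:
apply_moves:
  steps: [255,0,0,0,0,0,0,255,0,0,0,0,0,0,255,0,0,0,0,0,0,255,0,0,0,0,0,0,255,0,0,0,0,0,0,255,0.0024,0,0,0,0,0,255,0.0048,0,0,0,0,0,255,0.0072,0,0,0,0,0]

```text
time: 12.4
eef_pos: [0.5129, 0.2045, 0.1521]
ee_rot: [0.001, 0.863, 0.506, 0.001]
force: [0.3, -0.2, -0.2]
opening: 0.0006
```

Emit:
apply_moves:
  steps: [255,0.0024,0,0,0,0,0,255,0.0048,0,0,0,0,0,255,0.0072,0,0,0,0,0,255,0.0096,0,0,0,0,0,255,0.012,0,0,0,0,0,255,0.0144,0,0,0,0,0]

```text
time: 13.15
eef_pos: [0.5165, 0.2108, 0.1521]
ee_rot: [0.001, 0.863, 0.506, 0.001]
force: [0.1, 0.4, 0.1]
opening: 0.0009
```

```bash
python3 - <<'E'
from h import *
t,im,a=snap();cv2.imwrite("pics/n9.png",cv2.resize(im[90:290,200:440],None,fx=3,fy=3,interpolation=cv2.INTER_CUBIC)[:,:,::-1])
shares([*fr(np.radians(28.5),0,.09),.152],60.5)
t,im,a=snap()
E
```

```text
t 13.15 phi {1: (np.float64(30.42), 29.1), -1: (np.float64(30.87), 9.2)}
t 13.2 pos [0.5165 0.2109 0.1521] yaw 60.8 F [ 0.26  0.06 -0.04] tilt [ 4.2e-03 -9.0e-04 -1.0e+00]
share [-0.0068  0.0011  0.0002] turn z 0.003
t 13.2 phi {1: (np.float64(30.62), 28.5), -1: (np.float64(30.96), 9.4)}
```

View pics/n9.png

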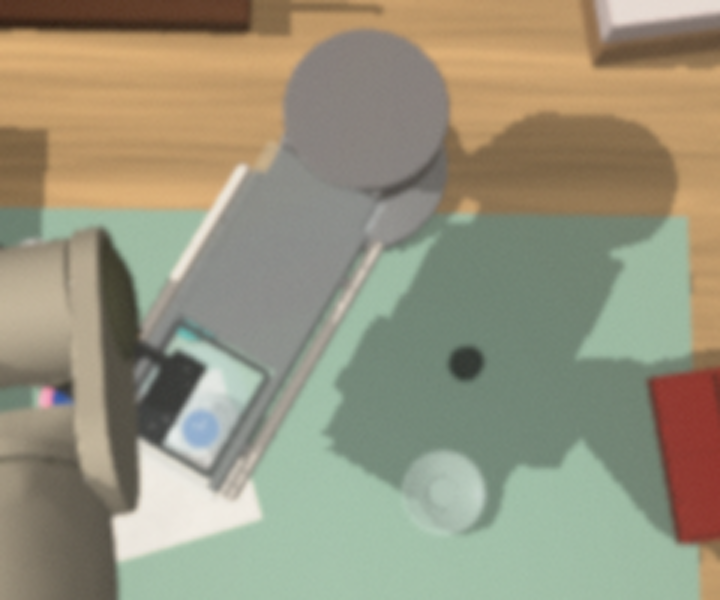

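Emit:
apply_moves:
  steps: [255,0.0024,0,0,0,0,0,255,0.0048,0,0,0,0,0]

```text
time: 13.5
eef_pos: [0.5177, 0.213, 0.1521]
ee_rot: [0.001, 0.863, 0.506, 0.001]
force: [0.6, 0.1, 0.3]
opening: 0.0001
```

```bash
python3 - <<'E'
from h import *
for i in range(3): t,im,a=snap()
cv2.imwrite("pics/n10.png",cv2.resize(im[90:290,200:440],None,fx=3,fy=3,interpolation=cv2.INTER_CUBIC)[:,:,::-1])
shares([*fr(np.radians(28.5),0,.09),.152],60.5)
E
```

```text
t 13.5 phi {1: (np.float64(30.97), 28.6), -1: (np.float64(30.58), 8.6)}
t 13.55 phi {1: (np.float64(29.93), 28.1), -1: (np.float64(30.3), 9.1)}
t 13.6 phi {1: (np.float64(29.93), 28.5), -1: (np.float64(30.41), 9.1)}
t 13.65 pos [0.5177 0.213  0.1521] yaw 60.8 F [-0.03 -0.47  0.36] tilt [ 0.004 -0.001 -1.   ]
share [-0.0115  0.0011  0.0001] turn z 0.003
```

Emit:
apply_moves:
  steps: [255,0.03,0,0,0,0,0,255,0.06,0,0,0,0,0,255,0.08,0,0,0,0,0,255,0.08,0,0,0,0,0]

```text
time: 14.15
eef_pos: [0.5372, 0.2482, 0.1519]
ee_rot: [0.001, 0.863, 0.506, 0.001]
force: [-0.2, -0.0, -0.3]
opening: 0.0007
```

```bash
python3 - <<'E'
from h import *
for i in range(3): t,im,a=snap()
cv2.imwrite("pics/n11.png",cv2.resize(im[90:290,200:440],None,fx=3,fy=3,interpolation=cv2.INTER_CUBIC)[:,:,::-1])
E
```

```text
t 14.15 phi {1: (np.float64(28.85), 51.1), -1: (np.float64(29.05), 24.4)}
t 14.2 phi {1: (np.float64(28.74), 48.8), -1: (np.float64(28.91), 24.1)}
t 14.25 phi {1: (np.float64(28.66), 49.3), -1: (np.float64(28.81), 22.6)}
```

View pics/n11.png

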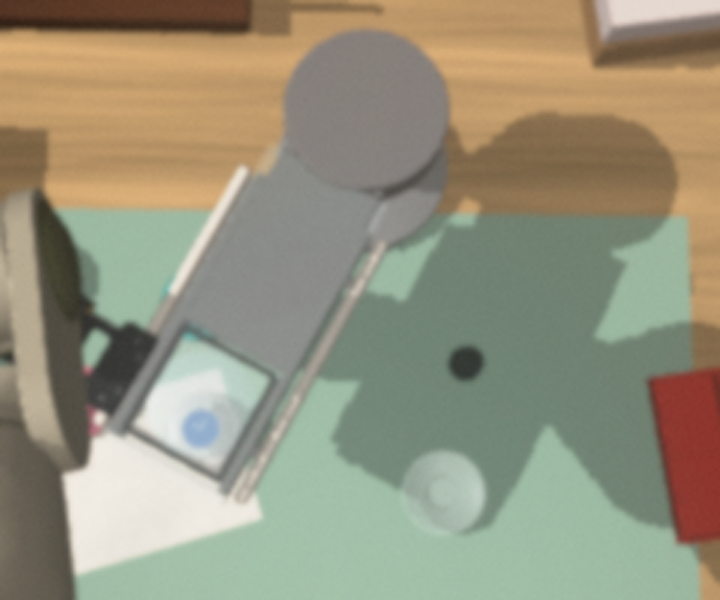

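```bash
python3 - <<'E'
from h import *
shares([*fr(np.radians(23.5),0,-.11),.25],65)
for p,ph in(((.5158,.2098),30.3),((.5358,-.235),-34.6)):
    n=np.array([np.sin(np.radians(ph)),np.cos(np.radians(ph))]);print((np.array(p)-POST)@n)
E
```

```text
t 14.3 pos [0.537  0.2475 0.1521] yaw 60.8 F [-0.05  0.38 -0.34] tilt [ 0.0038 -0.0012 -1.    ]
share [-0.5382  0.029  -0.1961] turn z -0.047
0.08318961492303015
-0.08557631254172002
```

Emit:
apply_moves:
  steps: [255,0,0,-0.12,0,0,0,255,0,0,-0.2,0,0,0,255,-0.1,0.01,-0.2,0,0,-0.02,255,-0.22,0.02,-0.2,0,0,-0.047,255,-0.34,0.025,-0.2,0,0,-0.047,255,-0.46,0.029,-0.2,0,0,-0.047,255,-0.54,0.029,-0.2,0,0,-0.047,255,-0.54,0.029,-0.2,0,0,-0.047]

```text
time: 15.3
eef_pos: [0.4165, 0.0034, 0.2523]
ee_rot: [0.002, 0.844, 0.536, 0.001]
force: [0.1, 0.3, 0.4]
opening: 0.0006
```

```bash
python3 - <<'E'
from h import *
t,im,a=snap()
cv2.imwrite("pics/n12.png",cv2.resize(im[90:290,200:440],None,fx=3,fy=3,interpolation=cv2.INTER_CUBIC)[:,:,::-1])
shares([*fr(np.radians(23.5),0,-.11),.152],65)
E
```

```text
t 15.3 phi {1: (np.float64(27.41), 60.8), -1: (np.float64(27.77), 18.6)}
t 15.35 pos [0.4172 0.0044 0.2522] yaw 64.8 F [-0.32  0.47 -0.47] tilt [ 0.0047 -0.0012 -1.    ]
share [ 0.0029 -0.0009  0.2005] turn z -0.002
```

View pics/n12.png

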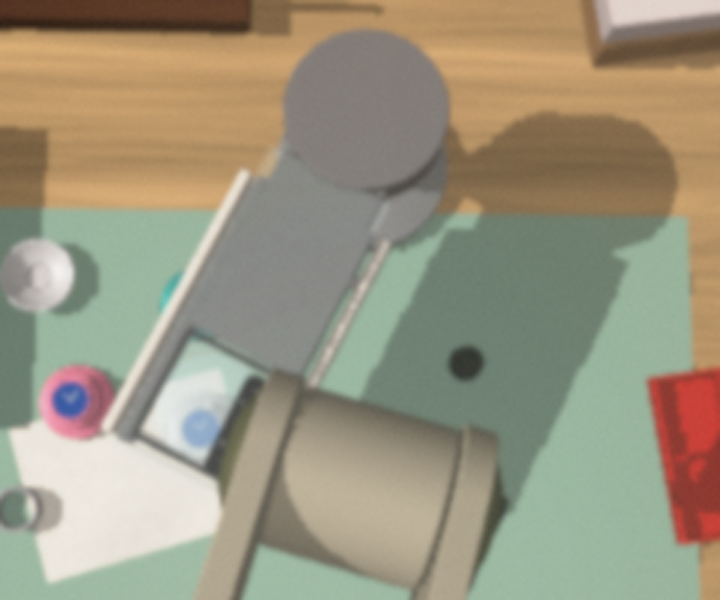

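Emit:
apply_moves:
  steps: [255,0,0,0,0,0,0,255,0,0,0,0,0,0,255,0,0,0,0,0,0,255,0,0,0,0,0,0,255,0,0,0,0,0,0,255,0,0,0,0,0,0]

```text
time: 16.1
eef_pos: [0.4172, 0.0044, 0.2522]
ee_rot: [0.002, 0.844, 0.536, 0.002]
force: [-0.4, -0.6, 0.2]
opening: 0.0007
```

```bash
python3 - <<'E'
from h import *
t,im,a=snap()
shares([*fr(np.radians(23.5),0,-.11),.152],65)
E
```

```text
t 16.1 phi {1: (np.float64(26.45), 66.4), -1: (np.float64(26.81), 17.2)}
t 16.15 pos [0.4172 0.0044 0.2522] yaw 64.8 F [-0.38  0.    0.14] tilt [ 0.0046 -0.0012 -1.    ]
share [ 0.0029 -0.0008  0.2004] turn z -0.002
```

Emit:
apply_moves:
  steps: [255,0,0,0.1,0,0,0,255,0,0,0.18,0,0,0,255,0.015,0,0.2,0,0,0,255,0.03,0,0.2,0,0,0,255,0.042,0,0.2,0,0,0,255,0.05,0,0.2,0,0,0]

```text
time: 16.9
eef_pos: [0.4289, 0.0273, 0.1532]
ee_rot: [0.002, 0.844, 0.536, 0.002]
force: [-0.2, 0.6, 0.4]
opening: 0.0004
```

```bash
python3 - <<'E'
from h import *
t,im,a=snap()
cv2.imwrite("pics/n13.png",cv2.resize(im[90:290,200:440],None,fx=3,fy=3,interpolation=cv2.INTER_CUBIC)[:,:,::-1])
for ph in (24.5,25,25.5,26):
  print(ph);shares([*fr(np.radians(ph),0,-.0845),.152],65)
E
```

```text
t 16.9 phi {1: (np.float64(25.58), 68.2), -1: (np.float64(26.13), 9.9)}
24.5
t 16.95 pos [0.4289 0.0275 0.153 ] yaw 64.9 F [-0.36  0.25 -0.04] tilt [ 0.0063 -0.0015 -1.    ]
share [ 0.0121 -0.0061  0.002 ] turn z -0.001
25
t 16.95 pos [0.4289 0.0275 0.153 ] yaw 64.9 F [-0.36  0.25 -0.04] tilt [ 0.0063 -0.0015 -1.    ]
share [ 0.0169 -0.0076  0.002 ] turn z -0.001
25.5
t 16.95 pos [0.4289 0.0275 0.153 ] yaw 64.9 F [-0.36  0.25 -0.04] tilt [ 0.0063 -0.0015 -1.    ]
share [ 0.0218 -0.0091  0.002 ] turn z -0.001
26
t 16.95 pos [0.4289 0.0275 0.153 ] yaw 64.9 F [-0.36  0.25 -0.04] tilt [ 0.0063 -0.0015 -1.    ]
share [ 0.0267 -0.0105  0.002 ] turn z -0.001
```

Emit:
apply_moves:
  steps: [255,0.008,0,0,0,0,0,255,0.01,0,0,0,0,0,255,0.0107,0,0,0,0,0,255,0.0114,0,0,0,0,0,255,0.0121,0,0,0,0,0,255,0.0128,0,0,0,0,0,255,0.0135,0,0,0,0,0,255,0.0142,0,0,0,0,0]

```text
time: 17.95
eef_pos: [0.4319, 0.0339, 0.153]
ee_rot: [0.002, 0.844, 0.536, 0.002]
force: [0.1, -0.5, 1.6]
opening: 0.0006
```

```bash
python3 - <<'E'
from h import *
t,im,a=snap()
shares([*fr(np.radians(25),0,-.0845),.152],65)
E
```

```text
t 17.95 phi {1: (np.float64(25.29), 67.9), -1: (np.float64(25.38), 9.9)}
t 18.0 pos [0.4319 0.0339 0.153 ] yaw 64.9 F [-0.19  0.21 -0.67] tilt [ 0.0063 -0.0014 -1.    ]
share [ 0.0026 -0.0077  0.002 ] turn z -0.001
```

Emit:
apply_moves:
  steps: [255,0.0007,0,0,0,0,0,255,0.0014,0,0,0,0,0,255,0.0021,0,0,0,0,0,255,0.0028,0,0,0,0,0]

```text
time: 18.5
eef_pos: [0.4325, 0.0352, 0.153]
ee_rot: [0.002, 0.844, 0.536, 0.002]
force: [0.8, -0.6, -0.7]
opening: 0.0008
```

```bash
python3 - <<'E'
from h import *
t,im,a=snap();t,im,a=snap()
shares([*fr(np.radians(25),0,-.0845),.152],65)
E
```

```text
t 18.5 phi {1: (np.float64(25.89), 67.9), -1: (np.float64(26.15), 8.9)}
t 18.55 phi {1: (np.float64(26.0), 66.8), -1: (np.float64(13.62), 9.1)}
t 18.6 pos [0.4325 0.0352 0.153 ] yaw 64.9 F [ 0.52 -0.52  0.45] tilt [ 0.0062 -0.0014 -1.    ]
share [-0.0002 -0.0076  0.002 ] turn z -0.001
```

Emit:
apply_moves:
  steps: [255,-0.03,0,0,0,0,0,255,-0.08,0,0,0,0,0,255,-0.08,0,-0.1,0,0,0,255,-0.08,0,-0.2,0,0,0,255,-0.15,0,-0.2,0,0,0,255,-0.25,0,-0.2,0,0,0,255,-0.3,0,-0.2,0,0,0,255,-0.3,0,-0.2,0,0,0]

```text
time: 19.6
eef_pos: [0.3675, -0.1017, 0.2528]
ee_rot: [0.002, 0.845, 0.535, 0.002]
force: [1.0, 0.4, 0.5]
opening: 0.0005
```

```bash
python3 - <<'E'
from h import *
t,im,a=snap();print(r.observe()["eef_pos"])
cv2.imwrite("pics/n14.png",cv2.resize(im[90:290,200:440],None,fx=3,fy=3,interpolation=cv2.INTER_CUBIC)[:,:,::-1])
E
```

```text
t 19.6 phi {1: (np.float64(27.03), 62.7), -1: (np.float64(27.1), 19.4)}
[ 0.36788525 -0.10084387  0.25282891]
```

View pics/n14.png

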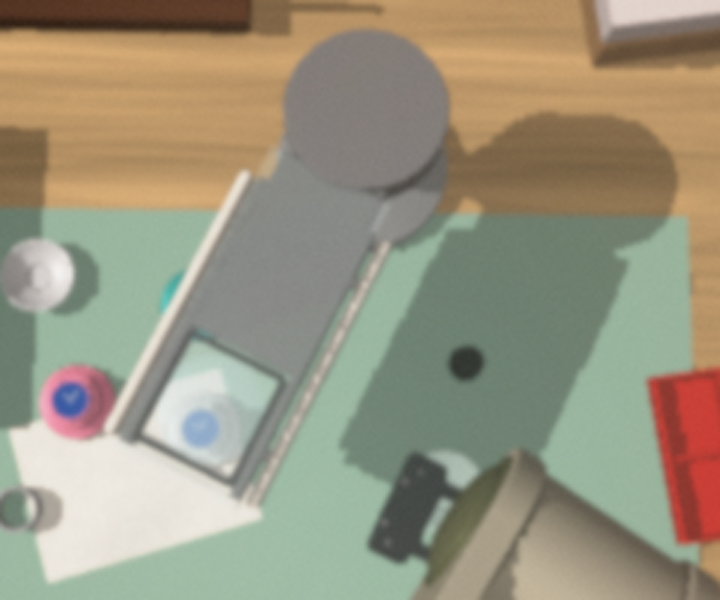

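Emit:
apply_moves:
  steps: [255,0,0,0,0,0,0,255,0,0,0,0,0,0,255,0,0,0,0,0,0,255,0,0,0,0,0,0,255,0,0,0,0,0,0,255,0,0,0,0,0,0,255,0,0,0,0,0,0,255,0,0,0,0,0,0]

```text
time: 20.65
eef_pos: [0.3679, -0.1009, 0.2528]
ee_rot: [0.002, 0.845, 0.536, 0.002]
force: [-0.0, 0.1, -0.5]
opening: 0.0001
```

Emit:
apply_moves:
  steps: [255,0,0,0,0,0,0,255,0,0,0,0,0,0,255,0,0,0,0,0,0,255,0,0,0,0,0,0,255,0,0,0,0,0,0,255,0,0,0,0,0,0,255,0,0,0,0,0,0,255,0,0,0,0,0,0]

```text
time: 21.65
eef_pos: [0.3679, -0.1008, 0.2528]
ee_rot: [0.002, 0.845, 0.536, 0.002]
force: [-0.7, -0.6, 0.1]
opening: 0.0002
```

```bash
python3 - <<'E'
from h import *
snap()
E
```

```text
t 21.65 phi {1: (np.float64(28.52), 59.7), -1: (np.float64(28.55), 21.1)}
```

Emit:
apply_moves:
  steps: [255,0,0,0,0,0,0,255,0,0,0,0,0,0,255,0,0,0,0,0,0,255,0,0,0,0,0,0,255,0,0,0,0,0,0,255,0,0,0,0,0,0,255,0,0,0,0,0,0,255,0,0,0,0,0,0]

```text
time: 22.7
eef_pos: [0.3679, -0.1008, 0.2528]
ee_rot: [0.002, 0.845, 0.536, 0.002]
force: [0.3, 0.5, 1.1]
opening: 0.0005
```

Emit:
apply_moves:
  steps: [255,0,0,0,0,0,0,255,0,0,0,0,0,0,255,0,0,0,0,0,0,255,0,0,0,0,0,0,255,0,0,0,0,0,0,255,0,0,0,0,0,0,255,0,0,0,0,0,0,255,0,0,0,0,0,0]

```text
time: 23.7
eef_pos: [0.3679, -0.1008, 0.2528]
ee_rot: [0.002, 0.845, 0.536, 0.002]
force: [-0.6, -0.6, 0.3]
opening: 0.0004
```

```bash
python3 - <<'E'
from h import *
t,im,a=snap()
cv2.imwrite("pics/n15.png",cv2.resize(im[90:290,200:440],None,fx=3,fy=3,interpolation=cv2.INTER_CUBIC)[:,:,::-1])
E
```

```text
t 23.7 phi {1: (np.float64(29.2), 59.1), -1: (np.float64(29.27), 22.6)}
```

View pics/n15.png

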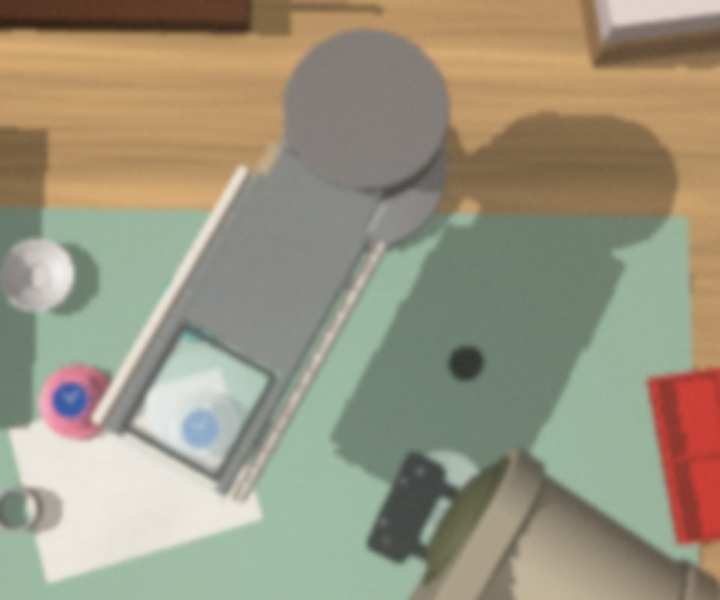

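Emit:
apply_moves:
  steps: [255,0,0,0,0,0,0,255,0,0,0,0,0,0,255,0,0,0,0,0,0,255,0,0,0,0,0,0,255,0,0,0,0,0,0,255,0,0,0,0,0,0,255,0,0,0,0,0,0,255,0,0,0,0,0,0]

```text
time: 24.75
eef_pos: [0.3679, -0.1008, 0.2528]
ee_rot: [0.002, 0.845, 0.536, 0.002]
force: [0.1, 0.1, -1.2]
opening: 0.0008
```

Emit:
apply_moves:
  steps: [255,0,0,0,0,0,0,255,0,0,0,0,0,0,255,0,0,0,0,0,0,255,0,0,0,0,0,0,255,0,0,0,0,0,0,255,0,0,0,0,0,0,255,0,0,0,0,0,0,255,0,0,0,0,0,0]

```text
time: 25.75
eef_pos: [0.3679, -0.1009, 0.2528]
ee_rot: [0.002, 0.845, 0.536, 0.002]
force: [0.1, -0.6, 0.2]
opening: 0.0003
```

```bash
python3 - <<'E'
from h import *
t,im,a=snap();ph=np.radians(np.mean([a[1][0],a[-1][0]]))
n=np.array([np.sin(ph),np.cos(ph)]);y=(np.array([.4605,.1422])-POST)@n;print("holder y in frame",y)
if abs(y)<.015: print(r.sign_off())
E
```

```text
t 25.75 phi {1: (np.float64(29.29), 58.8), -1: (np.float64(29.3), 22.8)}
holder y in frame 0.0021338451847098773
the job is handed in; nothing more can be done
None
```

The magnifier is standing over the watch, and I handed the job in at about 25.8 s of the 42 s allowed. The hand-in gives no verdict.

- **What I did:** I gave the right rail one slow push and caught the arm on the left rail with the finger backing away. The catch left it drifting back at about 2°/s, so I gave the right rail one gentle nudge and it coasted to rest.
- **Final position:** at 25.75 s the arm stood at 29.3°, having moved less than 0.1° in the last 2 s. The holder was about 2 mm from the lens's middle line, with 25 mm allowed. The two rails' angle readings agreed to 0.01° at the end, though they had differed by up to 1.5° mid-swing.
- **Untouched time:** the gripper let go at about 18.7 s and was lifted away, so nothing touched the magnifier for about 7 s before hand-in.
- **Not measured:** I did not re-measure the holder or the other things after the swing. They look unmoved in the last pictures, but the gripper partly hid the glass dish. The contact forces on the magnifier were too small to tell from noise in the wrist readings.

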